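Swap the latched battery pack in a bench dock

ROBOT

A 6-joint arm with a two-finger parallel gripper is mounted at the origin on the work surface. World frame = base frame: x ahead of the robot, y to its left, z up, the work surface at z = 0. Lengths are in m, angles in degrees, forces in N, time in s.
With the tool pointing down it reaches from about 0.4 to 0.825 m from the base axis. Payload 7 kg.
Tool frame: the origin (TCP) lies at the very end of the fingers, on their centre line; the grasp point (between the pads) lies 19 mm behind it; z points along the fingers, y is the line along which they close (so a half turn about z gives the same grasp; the last joint's range is limited). The gripper opens to 88 mm and grips with 3 to 60 N. Pads are 19 mm wide; open, the fingers measure 130 mm over their backs; the gripper's body (78 mm by 193 mm) begins 47 mm behind the grasp point.
Start: joints at [90.476, 20.546, 0.682, 0, -70.136, -16.507], TCP at [0.186, 0.649, 0.227] pointing down, gripper open.
Joint ranges: [-176.03, 176.03], [-82.01, 121.73], [-58.28, 71.71], [-173.87, 95.51], [-174.79, -0.11], [-173.66, 173.66]. Speed limits (degrees/s): [136.94, 136.94, 172.46, 180, 180, 180].

INTERFACE

Orientations are given as [roll, pitch, yaw] about the fixed x, y, z axes, in that order (R = Rz(yaw) Ry(pitch) Rx(roll)).
In Python, from plant import r gives the robot as it stands. The module is installed in compiled form; this text tells all that it offers.
- The arm moves only by the tool jog_arm, never from a script. Its arguments are lists of equal length, an entry for each row: "travel": the shift along the tool's x, y, z each as a share of 50 cm, from -1 to 1, a list of three; "dr": the turn, a rotation vector about the tool's x, y, z each as a share of 360 degrees, from -1 to 1, a list of three; "claw": the opening, from 0 (shut) to 1 (fully open). A call has exactly 10 rows; each row is the pose to reach, as a shift and turn from the pose commanded when the call began, along the tool's axes at that moment, turning the shorter way round; what a row does not reach only later rows make up. A row lasts 1/8 s, in which the tool goes at most 62.5 mm and 10.7 degrees, less where a joint would pass 70% of its speed; a pose out of reach is approached as far as the arm can. A call with a number of a shift or a turn outside -1 to 1 is refused whole. A call with a gripper value outside its range is refused whole. The fingers move at their own pace and stop on an object; "newtons" is the grip in N (left out, the last holds). Time passes only in rows, so rows that repeat a pose let the fingers close, or fill a call up. It gives the time, the measured TCP pose, the force, the opening and the grip force at its end, in the units of the state.
- r.get_state(): the state, without advancing time (a new reading comes with each control period).
- r.capture(name): name is "scene" or "top" or "wrist"; returns a dict with "pixels" (384x512x3 uint8, red, green, blue), "range_z" (384x512 float32, m along the optical axis (not along the pixel's ray), 0 where there is no reading), "fx", "fy", "cx", "cy" (pixels), "dist_coeffs" ([k1, k2, p1, p2, k3] as OpenCV has them; the pictures are not rectified), "position" and "attitude" of the camera in the world; the wrist camera has in their place "hand_eye" (4x4, takes a point from camera to tool coordinates, whose origin is the TCP and whose axes are the flange's). Camera axes: x right, y up, looking along -z (the intrinsics and any distortion apply to the point x, -y, -z); pixel columns grow to the right and rows downward; lengths in m; the calibration is good to about 2 mm. A picture is of the moment at which its call begins: read the wrist's pose just before it.
- r.close_job(): hands the job in; it is judged then, once.
Trained networks look in the newest picture that a camera, given by its name, has taken for a name from the list of things; names that differ only in an ending like _2 or _b are one class to them, and where a whole thing is asked for, a point or a joint stands for the part that bears it (a point fixed in the world has none). Each returns a list of dicts, best first, with "conf" (0 to 1); they miss things now and then, are a little off and sometimes report something else, mostly with a low value. They report only what shows in the picture. A call takes as long as a camera call. They do not tell look-alikes from the thing itself.
- r.boxes_of(name, camera): "extent" ([left, top, right, bottom] in pixels, round what is visible of it).
- r.regions_of(name, camera): "pixels" (384x512 bool, what is visible of it) and "extent" ([left, top, right, bottom] in pixels, round what is visible of it).
- r.tip_of(name, camera): "at" ([column, row] in pixels: a listed point, or the origin of a listed thing).
The state is a dict: "time_s": time; "joints": joint angles; "qd": joint speeds; "joint_torque": joint torques, N m; "tcp_pos": TCP position; "eef_rot": TCP orientation; "contact_force": force on the tool from outside, world axes, zero at the start; "moment": the same for the moment, N m; "gripper_width": finger opening in m; "gripper_force": force on a finger pad.
Only numpy, scipy, OpenCV 4.12 (cv2) and the standard library are available. Lean on these libraries where they do the work, as an engineer would, in place of code of your own. Each camera call takes 0.05 s, during which the arm holds its last target. There are 200 camera calls.

TASK

Swap the battery in the dock: press the yellow catch so that the spent red-striped pack springs loose, slide it out of the rails and set it gently, standing on its foot, in the blue tray. Then slide the charged green-striped pack into the rails until the catch clicks up behind its tongue bar, and let go. Work with a light hand: do not ram or force the dock, do not pull a pack that is still latched, and leave the other things on the bench where they are.

Things in the scene. Friction and masses are not known exactly. Their poses are not given: they have to be found in the camera images.
- dock: Fixed battery dock, 206 x 92 mm. Origin: on the bench under its middle; x = the way a pack slides in (away from the robot), y across, z up. The deck on which packs slide is 14 mm above the bench, from x=-90 to +70 mm, open from above up to x=-5. Over 100 N between a pack or the gripper and the deck and rails counts as damage. Pulling a latched pack without pressing the catch does not free it.
- rail_mouth (a point): On the dock (x=-5 mm), on the deck, axes as the dock's: where the two rails begin; they run 50 mm to +x. Side walls 66.6 mm apart; lips reach in to y=+-25.8 mm, underside 9.8 mm and top 15 mm above the deck, over the pack's foot. Slanted guides 10 mm high widen the mouth to about 75 mm over the 30 mm before it.
- lay_point (a point): On the dock (x=-50 mm), on the deck, axes as the dock's: lay a pack's origin here, tongue to +x between the lips, then slide it to +x.
- seat_nominal (a point): On the dock (x=+9 mm), on the deck: where a latched pack's origin is on average. The true seat is up to 8 mm before or beyond it (dock head +-2, fresh pack's tongue +-6 mm), unmarked: feel for it. The last 20 mm take 8 to 20 N (catch ramp, ejector); the click changes the push little, but 2 mm past it the bumper adds 6 N per mm. Brass ejector pins push a seated pack out with 8 N.
- pad_nominal (a point): On the dock (x=+97 mm, y=0), 36 mm above the bench: top centre of the yellow catch's press pad, give or take the head's 2 mm in x. Pad 26 mm (x) by 36 mm (y). Press straight down.
- bumper (a joint): Squeeze of the black rubber end bumper that stops a pack's tongue, m: 0 = free, grows inward, 6 N per mm. Squeezing it by more than 0.0015 counts as ramming.
- catch (a joint): Travel of the yellow catch, m: 0 = up (rest, latched), 0.008 = fully down, grows downward. Spring 3 N up, 6 N down; up to 10 N with a pack latched. Its tooth (4.5 mm above the deck) lets go near 0.005; the ejector then pushes the pack out 5 to 20 mm, still on the rails. A pack sliding in rides over the tooth's 10 mm ramp, pressing it to 0.0045; it springs back to 0 at the click.
- spent_pack: Spent pack, red stripe, 240 to 375 g, latched in the dock at first. Origin: centre of its foot's underside; x towards its tongue, z up. Foot 70 (x) x 64 (y) x 8 mm; black body above it 68 x 44 mm, top at 62 mm. Grip across the 44 mm (y), fingertips 18 mm or more above the underside in the rails. Tongue 30 wide, 6 thick, to x=62 mm; window x 39 to 55 takes the tooth, bar beyond it 7 mm.
- fresh_pack: Charged pack with a green stripe, same shape, size, mass range and axes as spent_pack, standing on its foot on the bench. Its tongue, with window and bar, is set rigidly up to 6 mm farther out or in than the spent pack's.
- tray: Fixed blue open tray for spent packs, outer 190 (x) x 160 (y) x 28 mm high, walls and floor about 4 to 5 mm thick. Origin: centre of its underside, z up.
- bottle: Bystander: water bottle, 64 mm across, 200 mm tall; origin under its centre.
- radio: Bystander: black handheld radio lying down, 110 x 58 x 32 mm with a stub aerial; origin under its middle.
- meter: Bystander: yellow multimeter lying down, 150 x 78 x 44 mm; origin under its middle.
- driver: Bystander: screwdriver lying on the bench; origin under its middle.
- reel: Bystander: metal reel, 60 mm across, 40 mm high; origin under its centre.
- jar: Bystander: small amber jar, 50 mm across, 55 mm high; origin under its centre.
Mind the look-alikes: they are no part of the job. Leave any purple look-alike of the spent_pack alone. Leave any purple look-alike of the fresh_pack alone.

How it is judged:
By the outcome, as a careful person would: the job done as asked, in the order asked, and still so for the second after the job is handed in, with the robot touching nothing.
It also fails if it takes over 72 s, if anything falls off the work surface, if the arm or the gripper's body presses on something with over 40 N, if the wrist force passes 120 N, or if a joint passes its speed limit or range.

## Working session

There is one attempt and no reset: what is moved stays moved. The work goes in short steps, Python scripts to look and compute and a tool call to move; the robot and the scene stay as the last step left them, time stands still between calls to the robot, and variables do not carry over. Pictures are saved under pics/ and viewed, at most 10 in all, crops included, and the job is handed in when it is done.

Besides the shell and the picture viewer there is one more tool, called after ">>>" as name(argument=value, ...) on one line, values as JSON. jog_arm: Moves the arm, as the interface text tells. Its arguments: {"type":"object","properties":{"travel":{"type":"array"},"dr":{"type":"array"},"claw":{"type":"array"},"newtons":{"type":"number"}},"required":["travel","dr","claw"]}

```bash
mkdir -p pics; cat > h.py <<'E'
import numpy as np, cv2, json
from scipy.spatial.transform import Rotation as R
from plant import r
def Rm(a): return R.from_euler('xyz',a,degrees=True).as_matrix()
def cap(n):
    s=r.get_state(); c=r.capture(n)
    if 'hand_eye' in c:
        T=np.eye(4);T[:3,:3]=Rm(s['eef_rot']);T[:3,3]=s['tcp_pos'];c['T']=T@np.array(c['hand_eye'])
    else:
        a=np.array(c['attitude']);T=np.eye(4)
        T[:3,:3]=a if a.shape==(3,3) else Rm(a)
        T[:3,3]=c['position'];c['T']=T
    return c
def rays(c,uv):
    K=np.array([[c['fx'],0,c['cx']],[0,c['fy'],c['cy']],[0,0,1]])
    p=cv2.undistortPoints(np.array(uv,float).reshape(-1,1,2),K,np.array(c['dist_coeffs']))[:,0]
    return np.c_[p[:,0],-p[:,1],-np.ones(len(p))]@c['T'][:3,:3].T
def atz(c,uv,z):
    d=rays(c,uv);o=c['T'][:3,3];return o+d*((z-o[2])/d[:,2])[:,None]
def cloud(c):
    v,u=np.mgrid[0:384,0:512];d=rays(c,np.c_[u.ravel(),v.ravel()])
    P=c['T'][:3,3]+d*c['range_z'].reshape(-1,1);P[c['range_z'].ravel()<=0]=np.nan
    return P.reshape(384,512,3)
def save(c,f,box=None,k=1):
    im=c['pixels'][:,:,::-1]
    if box: im=im[box[1]:box[3],box[0]:box[2]]
    cv2.imwrite('pics/'+f,cv2.resize(im,None,fx=k,fy=k,interpolation=cv2.INTER_CUBIC))
E
cat > a.py <<'E'
from h import *
np.set_printoptions(precision=3,suppress=True)
print(r.get_state())
ims=[]
for n in ['top','scene']:
    c=cap(n);P=cloud(c);print(n,c['position'],c['attitude'],c['fx'],c['dist_coeffs']);ims.append(c['pixels'])
    np.savez(n+'.npz',px=c['pixels'],P=P)
    for o in ['dock','spent_pack','fresh_pack','tray','bottle','radio','meter','driver','reel','jar']:
        for b in r.regions_of(o,n)[:3]:
            m=b['pixels'];q=P[m];q=q[~np.isnan(q[:,0])]
            print(o,round(b['conf'],2),np.array(b['extent']).astype(int),np.median(q,0) if len(q) else '', q.min(0) if len(q) else '',q.max(0) if len(q) else '')
cv2.imwrite('pics/a.png',ims[0][:,:,::-1]);cv2.imwrite('pics/b.png',ims[1][:,:,::-1])
E
python3 a.py
```

```text
{'time_s': 0.0, 'joints': array([ 90.477,  20.589,   0.634,  -0.02 , -70.135, -16.507]), 'qd': array([-0.061, -0.08 , -0.008, -0.022,  0.007, -0.031]), 'joint_torque': array([ -0.001, -58.272,  29.307,   6.997,   0.007,  -0.   ]), 'tcp_pos': array([0.186, 0.648, 0.226]), 'eef_rot': array([179.908,  -0.007, -16.036]), 'contact_force': array([-0.954, -0.409, -0.463]), 'moment': array([-0.047,  0.015,  0.028]), 'gripper_force': 0.0, 'gripper_width': 0.08747677434584153}
top [ 0.3   -0.031  1.216] [ 13.344   0.238 -86.149] 454.93861143633836 [-0.186  0.     0.     0.     0.   ]
dock 0.83 [224 153 274 232] [0.533 0.002 0.012] [ 0.473 -0.061 -0.005] [0.683 0.054 0.035]
spent_pack 0.84 [233 170 262 205] [ 0.57  -0.005  0.073] [ 0.538 -0.032  0.002] [0.639 0.034 0.08 ]
spent_pack 0.65 [233 249 264 291] [ 0.372 -0.017  0.059] [ 0.319 -0.055 -0.008] [0.419 0.02  0.068]
spent_pack 0.65 [263  91 295 130] [ 0.803 -0.068  0.057] [ 0.762 -0.107 -0.007] [ 0.866 -0.026  0.068]
fresh_pack 0.78 [391 203 420 236] [ 0.522 -0.418  0.056] [ 0.485 -0.455 -0.006] [ 0.562 -0.395  0.067]
fresh_pack 0.71 [339 1
[... 1966 characters left out ...]
0.173 -0.005] [0.728 0.372 0.205]
bottle 0.55 [245 213 263 228] [ 0.668 -0.015  0.034] [ 0.618 -0.035  0.005] [0.679 0.004 0.041]
radio 0.69 [171 225 205 280] [ 0.767 -0.21   0.032] [ 0.658 -0.264 -0.002] [ 0.824 -0.165  0.039]
meter 0.72 [121 222 178 274] [ 0.717 -0.331  0.036] [ 0.619 -0.409 -0.003] [ 0.781 -0.252  0.049]
meter 0.36 [169 223 206 283] [ 0.767 -0.211  0.032] [ 0.658 -0.262 -0.003] [ 0.824 -0.167  0.039]
driver 0.65 [140 145 189 162] [ 0.333 -0.25   0.022] [ 0.31  -0.358 -0.001] [ 0.354 -0.194  0.031]
reel 0.73 [275 236 297 262] [0.772 0.054 0.04 ] [ 0.734  0.027 -0.002] [0.796 0.083 0.045]
jar 0.66 [368 203 380 222] [0.693 0.338 0.051] [0.662 0.321 0.008] [0.707 0.366 0.06 ]
```

```bash
python3 - <<'E'
import cv2
a=cv2.imread('pics/a.png')[80:310,100:430];cv2.imwrite('pics/c.png',cv2.resize(a,None,fx=2.4,fy=2.4,interpolation=cv2.INTER_CUBIC))
E
```

```text
(no output)
```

View pics/c.png

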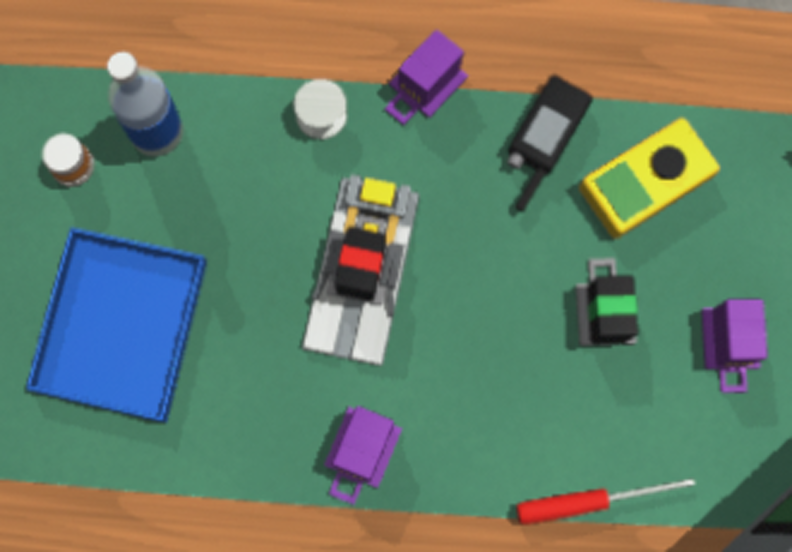

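The crop shows the dock with the red-striped pack at full-image (250,187). The green-striped pack at (356,207), between the meter and a purple copy, fits "fresh_pack". The purple copies at (391-420,203-236), (233-264,249-291) and (263-295,91-130) are to be left alone. The blue tray is at (150,215).

```bash
cat > b.py <<'E'
from h import *
np.set_printoptions(precision=4,suppress=True)
def rect(q):
    (cx,cy),(w,h),a=cv2.minAreaRect((q[:,:2]*1000).astype(np.float32));return np.array([cx,cy,w,h,a])
for n in ['top','scene']:
    d=np.load(n+'.npz');P=d['P'];px=d['px'].astype(int)
    def sel(xa,xb,ya,yb,za,zb): 
        m=(P[...,0]>xa)&(P[...,0]<xb)&(P[...,1]>ya)&(P[...,1]<yb)&(P[...,2]>za)&(P[...,2]<zb);return m
    bench=sel(.4,.5,-.25,-.1,-.05,.05);print(n,'bench z',np.nanmedian(P[bench][:,2]))
    for nm,b in dict(spent=(.5,.65,-.06,.06,.068,.09),fresh=(.48,.62,-.34,-.24,.055,.075),tray=(.37,.63,.15,.38,.02,.04),dock=(.45,.7,-.08,.08,.01,.045)).items():
        m=sel(*b);print(nm,m.sum(),rect(P[m]),np.median(P[m][:,2]))
    for nm,b,f in [('red',(.5,.65,-.06,.06,.06,.09),lambda p:(p[...,0]>150)&(p[...,1]<80)),('green',(.48,.62,-.34,-.24,.05,.075),lambda p:(p[...,1]>120)&(p[...,0]<90)),('pad',(.6,.72,-.08,.06,.02,.06),lambda p:(p[...,0]>150)&(p[...,1]>130)&(p[...,2]<90)),('blue',(.35,.65,.1,.4,.015,.05),lambda p:(p[...,2]>100)&(p[...,0]<90))]:
        m=sel(*b)&f(px)
        if m.sum()>3: print(nm,m.sum(),P[m].mean(0),rect(P[m]))
E
python3 b.py
```

```text
top bench z -0.001220036165335503
spent 437 [575.3552  -2.6602  43.956   68.4039  81.4863] 0.07454343683988607
fresh 443 [ 545.1385 -283.9099   68.0866   45.7291    4.883 ] 0.06037818224998914
tray 454 [494.2423 267.0814 163.0083 192.1553  82.372 ] 0.025877356514758754
dock 1472 [579.4218  -2.7442  91.5134 204.303   81.4334] 0.018734667027777263
red 133 [ 0.574  -0.0035  0.0748] [573.6528  -3.3249  42.8265  21.0702  80.5477]
green 132 [ 0.5445 -0.2848  0.0609] [ 544.9019 -285.1043   21.0223   43.4797    2.9229]
pad 135 [ 0.6566 -0.0158  0.0322] [646.4758 -17.8108  55.3957  60.0497  66.4141]
blue 517 [0.4955 0.2695 0.0245] [494.6768 267.0562 163.0091 191.9657  82.0018]
scene bench z 0.0010044080826640545
spent 286 [574.1071  -3.0563  42.7637  71.7932  82.6282] 0.07598350019173994
fresh 274 [ 544.7073 -287.0326   69.6541   45.1393    4.9857] 0.06284179988135624
tray 363 [495.402  266.5897 160.6191 195.5299  81.683 ] 0.02656414967524956
dock 998 [577.8774  -4.2531  89.2847 209.3303  81.5813] 0.022399366424250056
red 70 [ 0.5732 -0.0053  0.0768] [574.2562  -4.8024  39.2856  21.7202  82.8666]
green 57 [ 0.5425 -0.287   0.0632] [ 544.5743 -287.1479   21.8164   44.4981    9.3369]
pad 34 [ 0.6706 -0.0165  0.0265] [654.215  -10.5901  35.2794  55.271   72.5228]
blue 464 [0.4988 0.2638 0.0242] [495.2395 266.4729 160.6187 195.5473  81.5267]
```

```bash
cat >> h.py <<'E'
def goto(x,y,z,yaw,s=None):
    s=s or r.get_state();A=Rm(s['eef_rot']);t=A.T@(np.array([x,y,z])-s['tcp_pos'])/.5
    w=R.from_matrix(A.T@Rm([180,0,yaw])).as_rotvec()/(2*np.pi)
    print('travel',t.round(4),'dr',w.round(4),'dist',np.linalg.norm(t)*.5,'t',s['time_s'])
D0=np.array([.566,-.0014]);DY=-8.5
def dock(x,y=0):
    a=np.radians(DY);return D0+np.array([[np.cos(a),-np.sin(a)],[np.sin(a),np.cos(a)]])@[x,y]
E
python3 - <<'E'
from h import *
c=cap('wrist');print(np.array(c['hand_eye']).round(3),c['fx'],c['dist_coeffs'])
goto(.42,.32,.26,-8.5); goto(.6,-.01,.26,-8.5); print(dock(97),dock(9))
E
```

```text
[[ 0.     0.951  0.309  0.084]
 [ 1.    -0.    -0.001  0.001]
 [-0.001  0.309 -0.951 -0.158]
 [ 0.     0.     0.     1.   ]] 329.11669358896575 [0.02008212 0.         0.         0.         0.        ]
travel [ 0.6305  0.5029 -0.0668] dr [-0.     -0.     -0.0209] dist 0.4046404028061711 t 1.15
travel [ 1.1588  1.0378 -0.0668] dr [-0.     -0.     -0.0209] dist 0.7785114517843705 t 1.15
[ 96.50053875 -14.33891288] [ 9.46714277 -1.3316847 ]
```

>>> jog_arm(travel=[[0.93,0.83,-0.06],[0.93,0.83,-0.06],[0.93,0.83,-0.06],[0.93,0.83,-0.06],[0.93,0.83,-0.06],[0.93,0.83,-0.06],[0.93,0.83,-0.06],[0.93,0.83,-0.06],[0.93,0.83,-0.06],[0.93,0.83,-0.06]], dr=[[0,0,-0.021],[0,0,-0.021],[0,0,-0.021],[0,0,-0.021],[0,0,-0.021],[0,0,-0.021],[0,0,-0.021],[0,0,-0.021],[0,0,-0.021],[0,0,-0.021]], claw=[0,0,0,0,0,0,0,0,0,0])

```text
time_s: 2.4
tcp_pos: [0.5196, 0.1196, 0.2572]
eef_rot: [-180.0, -0.1, -8.5]
contact_force: [1.2, 0.9, -0.2]
gripper_width: 0.0005
gripper_force: 0.0
```

```bash
python3 - <<'E'
from h import *
s=r.get_state();print(s['tcp_pos'],s['eef_rot'],s['gripper_width'],s['contact_force']);goto(*dock(.04),.24,DY)
E
```

```text
[0.51960265 0.11961545 0.25717477] [-1.79960071e+02 -5.22129252e-02 -8.45770986e+00] 0.0004983646733722648 [ 1.20729461  0.93833721 -0.24535281]
travel [0.2074 0.2258 0.0344] dr [-0.0001 -0.0001  0.0001] dist 0.15425440768947124 t 2.4
```

>>> jog_arm(travel=[[0.207,0.226,0.034],[0.207,0.226,0.034],[0.207,0.226,0.034],[0.207,0.226,0.034],[0.207,0.226,0.034],[0.207,0.226,0.034],[0.207,0.226,0.034],[0.207,0.226,0.034],[0.207,0.226,0.034],[0.207,0.226,0.034]], dr=[[0,0,0],[0,0,0],[0,0,0],[0,0,0],[0,0,0],[0,0,0],[0,0,0],[0,0,0],[0,0,0],[0,0,0]], claw=[0,0,0,0,0,0,0,0,0,0])

```text
time_s: 3.65
tcp_pos: [0.6044, -0.0055, 0.2396]
eef_rot: [-180.0, -0.0, -8.5]
contact_force: [0.4, -0.9, -1.0]
gripper_width: 0.0002
gripper_force: 0.0
```

```bash
cat > w.py <<'E'
from h import *
from b import rect
E
python3 - <<'E'
from h import *
np.set_printoptions(precision=4,suppress=True)
c=cap('wrist');s=r.get_state();save(c,'w1.png',k=1.5);P=cloud(c);np.savez('w1.npz',px=c['pixels'],P=P);print(s['tcp_pos'],s['eef_rot'])
a=np.radians(DY);Q=np.array([[np.cos(a),np.sin(a)],[-np.sin(a),np.cos(a)]])
L=np.dstack([(P[...,:2]-D0)@Q.T,P[...,2:]])*1000
p=c['pixels'].astype(int);near=(abs(L[...,1])<60)&(L[...,0]>-120)&(L[...,0]<140)
def rec(m,n):
    q=P[m]*1000;(x,y),wh,an=cv2.minAreaRect(q[:,:2].astype(np.float32));l=L[m]
    print(n,m.sum(),(x,y),wh,an,'local mean',l.mean(0),'min',np.percentile(l,1,axis=0),'max',np.percentile(l,99,axis=0))
rec(near&(p[...,0]>150)&(p[...,1]>130)&(p[...,2]<90)&(L[...,0]>60),'pad')
rec(near&(L[...,2]>70),'packtop')
rec(near&(p[...,0]>150)&(p[...,1]<80)&(L[...,2]>65),'red')
rec(near&(L[...,2]>8),'dock')
print('tip',[ (n,[(t['at'],round(t['conf'],2),((atz(c,[t['at']],z)[0,:2]-D0)@Q.T*1000)) for t in r.tip_of(n,'wrist')[:1]]) for n,z in [('pad_nominal',.036),('rail_mouth',.014),('seat_nominal',.014),('lay_point',.014)]])
E
```

```text
[ 0.6044 -0.0055  0.2395] [179.9989   0.0033  -8.4666]
pad 4038 (635.2171020507812, -1.8180427551269531) (85.06539916992188, 18.16069984436035) 82.7231216430664 local mean [ 61.5402   0.2146 331.2471] min [ 60.402  -31.9022 326.4759] max [ 62.8869  45.8515 335.3813]
packtop 53126 (592.611083984375, -5.646759033203125) (119.98543548583984, 103.08429718017578) 81.88690948486328 local mean [ 64.4499   1.2832 315.8105] min [ -9.187  -55.3951  74.9029] max [ 77.7424  55.6589 345.1012]
red 251 (573.9530029296875, -5.984270095825195) (43.22287368774414, 20.045732498168945) 80.44402313232422 local mean [ 8.3256  9.7045 75.8856] min [ -1.2695 -24.5554  74.308 ] max [18.0319 18.2455 77.3864]
dock 60051 (589.3359985351562, -0.6290054321289062) (119.99827575683594, 191.08999633789062) 76.0196762084961 local mean [ 62.0434   0.7778 282.1951] min [-39.5799 -54.9648  13.368 ] max [103.0039  55.2929 345.0526]
tip [('pad_nominal', []), ('rail_mouth', []), ('seat_nominal', []), ('lay_point', [([255.9, 221.8], 0.62, array([-46.0838,  -2.0491]))])]
```

View pics/w1.png

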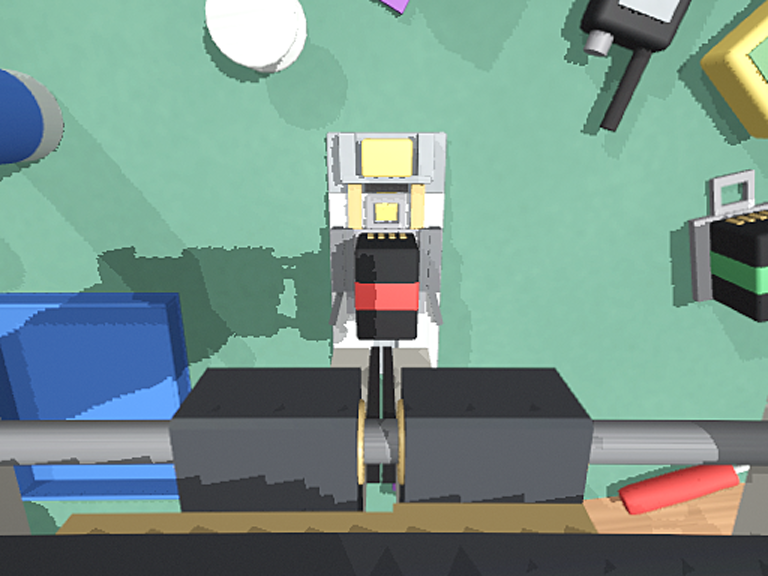

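The wrist picture shows the yellow pad at view (386,157), the tooth in the tongue's window at (386,212), the pack top at (388,290), and the fresh pack's tongue at (735,190). Nothing blocks the pad.

```bash
python3 - <<'E'
from h import *
np.set_printoptions(precision=1,suppress=True)
d=np.load('w1.npz');P=d['P'];p=d['px'].astype(int)
a=np.radians(DY);Q=np.array([[np.cos(a),np.sin(a)],[-np.sin(a),np.cos(a)]])
L=np.dstack([(P[...,:2]-D0)@Q.T,P[...,2:]])*1000
near=(abs(L[...,1])<60)&(L[...,0]>-120)&(L[...,0]<140)&(L[...,2]<90)
def rec(m,n):
    q=P[m]*1000;(x,y),wh,an=cv2.minAreaRect(q[:,:2].astype(np.float32));l=L[m]
    print(n,m.sum(),np.array([x,y,*wh,an]),'min',np.percentile(l,1,axis=0),'max',np.percentile(l,99,axis=0),'med',np.median(l,0))
yel=(p[...,0]>150)&(p[...,1]>130)&(p[...,2]<130)
rec(near&yel&(L[...,0]>80)&(L[...,2]>31),'pad')
rec(near&(L[...,2]>70),'packtop')
rec(near&(L[...,2]>8),'dock'); rec(near&(L[...,0]>80)&(L[...,2]>8),'head')
# profile along centre column u=257 for rows 85..165
for v in range(84,166,2): print(v,L[v,257],p[v,257], '|',L[v,247],p[v,247])
E
```

```text
pad 64 [663.1 -19.1  35.7  24.9  81.7] min [ 86.2 -21.   32.3] max [110.5  14.6  36.4] med [87.8  3.3 34.8]
packtop 2611 [574.8  -5.6  44.3  67.9  81.5] min [-24.  -24.3  72.4] max [42.6 18.6 77.3] med [11.4 -2.7 75.6]
dock 9536 [584.8  -8.5  92.  192.4  79.8] min [-58.8 -45.5  12.2] max [111.6  39.3  76.9] med [38.7 -2.8 28.3]
head 1795 [661.4 -22.6  77.6  35.   81.5] min [ 81.  -37.3  14. ] max [114.9  31.3  37.2] med [97.  -2.8 26.3]
84 [119.9  -2.9   1. ] [145 201 176] | [119.9   8.6   0.6] [140 198 173]
86 [117.8  -2.9   2.3] [143 202 175] | [117.7   8.6  -1. ] [141 199 172]
88 [115.6  -2.9   4.6] [174 185 185] | [115.6   8.6   3. ] [177 187 188]
90 [113.5  -2.9   5.9] [220 227 231] | [113.5   8.5   6.9] [223 230 235]
92 [111.6  -2.8  14.8] [221 208 158] | [111.6   8.3  17.5] [221 207 155]
94 [110.1  -2.6  34.2] [255 255 179] | [110.1   8.   35.2] [255 255 177]
96 [108.2  -2.6  36.1] [255 255 182] | [108.2   8.   36.1] [255 255 179]
98 [106.1  -2.6  34.5] [255 255 180] | [nan nan nan] [255 255 178]
100 [104.   -2.6  34.6] [255 255 180] | [104.    8.   35.2] [255 255 178]
102 [10
[... 1435 characters left out ...]
55 255 155] | [54.1  8.6 19.6] [217 219 221]
146 [50.7 -3.  13.6] [255 255 156] | [51.9  8.6 20.1] [217 216 220]
148 [48.7 -3.  15.4] [105 106 113] | [49.7  8.6 20.7] [214 215 218]
150 [47.3 -3.  20.3] [219 220 224] | [47.2  8.6 20.2] [213 213 218]
152 [44.8 -3.  19.8] [108 108 111] | [44.8  8.6 19.9] [108 109 113]
154 [42.7 -3.  21.1] [235 236 239] | [43.   8.6 22.5] [224 227 236]
156 [42.8 -2.9 32. ] [18 22 26] | [43.6  8.3 36. ] [179 155  92]
158 [42.7 -2.8 42.2] [22 26 34] | [43.1  8.2 44. ] [255 255 187]
160 [42.8 -2.7 52.2] [31 33 34] | [42.6  8.1 51.5] [22 26 32]
162 [42.5 -2.6 60.2] [37 38 39] | [42.6  7.9 60.4] [35 37 38]
164 [42.7 -2.5 69.8] [34 34 35] | [42.4  7.7 68.4] [35 38 37]
```

```bash
sed -i 's/^D0=.*/D0=np.array([.5658,-.0029]);DY=-8.5/' h.py; python3 - <<'E'
from h import *
goto(*dock(.098),.046,DY)
E
```

```text
travel [0.1187 0.006  0.3871] dr [0.     0.     0.0001] dist 0.2024605646559668 t 3.9
```

>>> jog_arm(travel=[[0.119,0.006,0.1],[0.119,0.006,0.2],[0.119,0.006,0.3],[0.119,0.006,0.36],[0.119,0.006,0.385],[0.119,0.006,0.395],[0.119,0.006,0.4],[0.119,0.006,0.404],[0.119,0.006,0.408],[0.119,0.006,0.412]], dr=[[0,0,0],[0,0,0],[0,0,0],[0,0,0],[0,0,0],[0,0,0],[0,0,0],[0,0,0],[0,0,0],[0,0,0]], claw=[0,0,0,0,0,0,0,0,0,0])

```text
time_s: 5.15
tcp_pos: [0.6634, -0.0172, 0.0347]
eef_rot: [-180.0, -0.1, -8.4]
contact_force: [-1.4, 0.9, 6.9]
gripper_width: 0.0007
gripper_force: 3.3
```

>>> jog_arm(travel=[[0,0,0.002],[0,0,0.004],[0,0,0.006],[0,0,0.008],[0,0,0.01],[0,0,0.012],[0,0,0.012],[0,0,0.012],[0,0,0.012],[0,0,0.012]], dr=[[0,0,0],[0,0,0],[0,0,0],[0,0,0],[0,0,0],[0,0,0],[0,0,0],[0,0,0],[0,0,0],[0,0,0]], claw=[0,0,0,0,0,0,0,0,0,0])

```text
time_s: 6.4
tcp_pos: [0.6635, -0.0172, 0.0282]
eef_rot: [-180.0, -0.1, -8.5]
contact_force: [0.2, 0.6, 6.6]
gripper_width: 0.0005
gripper_force: 3.6
```

```bash
cat > m.py <<'E'
from h import *
np.set_printoptions(precision=1,suppress=True)
a=np.radians(DY);Q=np.array([[np.cos(a),np.sin(a)],[-np.sin(a),np.cos(a)]])
def look(n):
    c=cap(n);P=cloud(c);L=np.dstack([(P[...,:2]-D0)@Q.T,P[...,2:]])*1000;p=c['pixels'].astype(int)
    m=(abs(L[...,1])<40)&(L[...,0]>-110)&(L[...,0]<60)&(L[...,2]>68)&(L[...,2]<82)
    if m.sum()>20:
        l=L[m];print(n,'packtop',m.sum(),np.percentile(l,2,axis=0),np.percentile(l,98,axis=0))
        m&=(p[...,0]>130)&(p[...,1]<90); print(' stripe',m.sum(),L[m].mean(0) if m.sum() else '')
    m=(abs(L[...,1])<16)&(abs(L[...,0]-97)<11)&(L[...,2]<60)
    if m.sum()>5: print(n,'pad z',m.sum(),np.median(L[m][:,2]))
    return c
if __name__=='__main__':
    import sys
    s=r.get_state();print(s['time_s'],s['tcp_pos'],s['contact_force'])
    for n in sys.argv[1:]: look(n)
E
python3 m.py top scene wrist
```

```text
6.4 [ 0.7 -0.   0. ] [0.2 0.6 6.6]
top packtop 441 [-55.9 -19.6  70.4] [ 9.4 22.4 78.8]
 stripe 146 [-24.    1.4  74.7]
scene pad z 35 40.477657684446115
wrist pad z 239 41.06220922934242
```

>>> jog_arm(travel=[[0,0,-0.12],[0,0,-0.2],[-0.12,0,-0.2],[-0.243,0,-0.2],[-0.243,0,-0.2],[-0.243,0,-0.15],[-0.243,0,-0.1],[-0.243,0,-0.05],[-0.243,0,-0.018],[-0.243,0,-0.018]], dr=[[0,0,0],[0,0,0],[0,0,0],[0,0,0],[0,0,0],[0,0,0],[0,0,0],[0,0,0],[0,0,0],[0,0,0]], claw=[0,0,0.8,1,1,1,1,1,1,1])

```text
time_s: 7.8
tcp_pos: [0.542, 0.0003, 0.0353]
eef_rot: [179.9, 0.1, -8.5]
contact_force: [0.2, 0.2, 0.6]
gripper_width: 0.075
gripper_force: 0.0
```

```bash
python3 m.py top scene wrist; python3 -c "
from h import *
goto(*dock(-.0235),.037,DY)"
```

```text
7.8 [0.5 0.  0. ] [0.2 0.2 0.6]
top packtop 75 [-57.  -36.6  68.6] [-22.8  21.1  81.3]
 stripe 0 
scene packtop 213 [-48.1 -21.3  69.4] [10.5 21.9 79.7]
 stripe 37 [-19.5  -2.4  76.5]
scene pad z 70 36.1024823568587
wrist packtop 10420 [-48.1 -22.1  70.3] [10.6 19.3 76.8]
 stripe 874 [-20.2  -2.8  75.8]
wrist pad z 1689 35.56571472281531
travel [-0.0016  0.0006  0.0005] dr [-0.0001 -0.0002  0.0001] dist 0.0009034111423675219 t 7.95
```

>>> jog_arm(travel=[[0.006,0,0],[0.006,0,0],[0.006,0,0],[0.006,0,0],[0.006,0,0],[0.006,0,0],[-0.004,0,0],[-0.02,0,0],[-0.036,0,0],[-0.05,0,0]], dr=[[0,0,0],[0,0,0],[0,0,0],[0,0,0],[0,0,0],[0,0,0],[0,0,0],[0,0,0],[0,0,0],[0,0,0]], claw=[0.3,0.3,0.3,0.3,0.3,0.3,0.3,0.3,0.3,0.3], newtons=30)

```text
time_s: 9.2
tcp_pos: [0.5172, 0.0044, 0.0366]
eef_rot: [-180.0, 0.0, -8.5]
contact_force: [1.6, -0.2, -0.8]
gripper_width: 0.0438
gripper_force: 30.0
```

```bash
python3 m.py scene wrist
```

```text
9.2 [0.5 0.  0. ] [ 1.6 -0.2 -0.8]
scene packtop 201 [-74.8 -27.6  68.2] [-17.4  31.2  80.1]
 stripe 14 [-46.5  -9.1  76.4]
scene pad z 65 36.16690887726048
wrist packtop 10987 [-74.5 -30.   69.3] [-18.9  29.   80. ]
 stripe 305 [-55.7  -3.1  75.8]
```

```bash
python3 -c "
from h import *
goto(.495,.267,.12,DY);goto(.495,.267,.034,DY)"
```

```text
travel [-0.1203 -0.5132 -0.1667] dr [0.     0.0001 0.0001] dist 0.27641252893644 t 9.3
travel [-0.1202 -0.5132  0.0053] dr [0.     0.0001 0.0001] dist 0.26354460232742283 t 9.3
```

>>> jog_arm(travel=[[0,0,-0.07],[0,0,-0.15],[-0.03,-0.12,-0.17],[-0.06,-0.24,-0.17],[-0.09,-0.36,-0.17],[-0.12,-0.46,-0.17],[-0.12,-0.51,-0.16],[-0.12,-0.513,-0.1],[-0.12,-0.513,-0.04],[-0.12,-0.513,-0.01]], dr=[[0,0,0],[0,0,0],[0,0,0],[0,0,0],[0,0,0],[0,0,0],[0,0,0],[0,0,0],[0,0,0],[0,0,0]], claw=[0.3,0.3,0.3,0.3,0.3,0.3,0.3,0.3,0.3,0.3])

```text
time_s: 10.55
tcp_pos: [0.4955, 0.2655, 0.0394]
eef_rot: [179.8, 0.1, -8.5]
contact_force: [0.2, -0.6, -1.5]
gripper_width: 0.0438
gripper_force: 30.0
```

```bash
python3 - <<'E'
from h import *
c=cap('scene');save(c,'s2.png',(200,110,420,260),3);P=cloud(c)
s=r.get_state();print(s['tcp_pos'],s['contact_force'])
m=(abs(P[...,0]-.495)<.06)&(abs(P[...,1]-.267)<.06)&(P[...,2]<.012);print(m.sum(),np.median(P[m][:,2]))
E
```

```text
[0.49510737 0.26512068 0.03826559] [-0.25658873 -0.91684561 -5.49330216]
514 0.004258434795458621
```

View pics/s2.png

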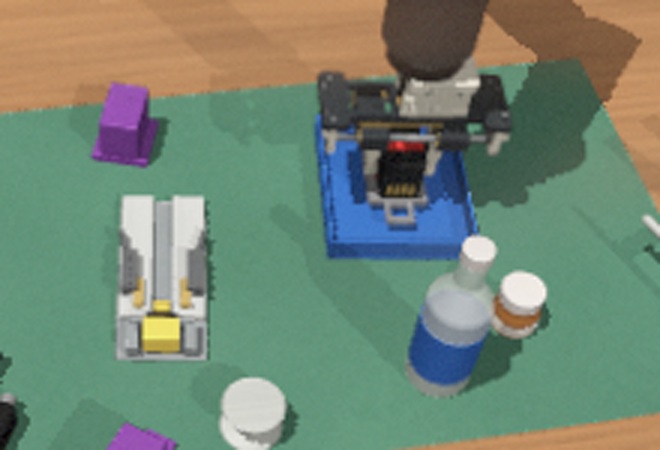

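The red-striped pack hangs upright over the tray's floor (view 403,175); the dock is empty.

>>> jog_arm(travel=[[0,0,0.004],[0,0,0.008],[0,0,0.012],[0,0,0.015],[0,0,0.017],[0,0,0.019],[0,0,0.02],[0,0,0.021],[0,0,0.021],[0,0,0.021]], dr=[[0,0,0],[0,0,0],[0,0,0],[0,0,0],[0,0,0],[0,0,0],[0,0,0],[0,0,0],[0,0,0],[0,0,0]], claw=[0.3,0.3,0.3,0.3,0.3,0.3,0.3,0.3,0.3,0.3])

```text
time_s: 11.85
tcp_pos: [0.4964, 0.2668, 0.0311]
eef_rot: [180.0, 0.0, -8.5]
contact_force: [1.0, 0.0, -2.9]
gripper_width: 0.0437
gripper_force: 30.0
```

>>> jog_arm(travel=[[0,0,0.002],[0,0,0.004],[0,0,0.006],[0,0,0.0065],[0,0,0.007],[0,0,0.0075],[0,0,0.008],[0,0,0.0085],[0,0,0.0085],[0,0,0.0085]], dr=[[0,0,0],[0,0,0],[0,0,0],[0,0,0],[0,0,0],[0,0,0],[0,0,0],[0,0,0],[0,0,0],[0,0,0]], claw=[0.3,0.3,0.3,0.3,0.3,0.3,0.3,0.3,0.3,0.3])

```text
time_s: 13.1
tcp_pos: [0.4964, 0.2668, 0.0268]
eef_rot: [180.0, 0.0, -8.5]
contact_force: [-0.1, 0.0, -2.1]
gripper_width: 0.0436
gripper_force: 30.0
```

>>> jog_arm(travel=[[0,0,0.0005],[0,0,0.001],[0,0,0.0015],[0,0,0.002],[0,0,0.0025],[0,0,0.0025],[0,0,0.0025],[0,0,0.0025],[0,0,0.0025],[0,0,0.0025]], dr=[[0,0,0],[0,0,0],[0,0,0],[0,0,0],[0,0,0],[0,0,0],[0,0,0],[0,0,0],[0,0,0],[0,0,0]], claw=[0.3,0.3,0.3,0.3,0.3,0.3,0.3,0.3,0.3,0.3])

```text
time_s: 14.35
tcp_pos: [0.4965, 0.2669, 0.0266]
eef_rot: [-180.0, -0.0, -8.5]
contact_force: [-4.3, -0.8, 9.8]
gripper_width: 0.044
gripper_force: 30.0
```

>>> jog_arm(travel=[[0,0,-0.002],[0,0,-0.002],[0,0,-0.002],[0,0,-0.002],[0,0,-0.002],[0,0,-0.05],[0,0,-0.12],[0,0,-0.2],[0,0,-0.25],[0,0,-0.25]], dr=[[0,0,0],[0,0,0],[0,0,0],[0,0,0],[0,0,0],[0,0,0],[0,0,0],[0,0,0],[0,0,0],[0,0,0]], claw=[0.3,0.6,0.75,0.75,0.75,0.75,0.75,0.75,0.75,0.75])

```text
time_s: 15.6
tcp_pos: [0.4974, 0.2678, 0.1529]
eef_rot: [-179.8, -0.2, -8.5]
contact_force: [0.3, 0.9, -0.1]
gripper_width: 0.066
gripper_force: 0.0
```

```bash
python3 - <<'E'
from h import *
c=cap('scene');P=cloud(c);s=r.get_state();print(s['tcp_pos'],s['gripper_width'])
m=(abs(P[...,0]-.495)<.07)&(abs(P[...,1]-.267)<.06)&(P[...,2]>.055)&(P[...,2]<.08);q=P[m]*1000;print(m.sum(),cv2.minAreaRect(q[:,:2].astype(np.float32)),np.percentile(q[:,2],[5,50,95]))
save(c,'s3.png',(100,130,420,260),2.4)
goto(.545,-.2855,.15,4.8);goto(.545,-.2855,.022,4.8)
E
```

```text
[0.49662707 0.26717637 0.15135883] 0.06558834217062894
249 ((494.7564697265625, 265.7656555175781), (45.275115966796875, 68.50901794433594), 82.2197494506836) [58.04409173 66.22531055 69.34807747]
travel [0.2585 1.079  0.0011] dr [-0.0003 -0.0002 -0.0369] dist 0.5547909092975662 t 15.65
travel [0.2583 1.0795 0.2571] dr [-0.0003 -0.0002 -0.0369] dist 0.5696707933855626 t 15.65
```

View pics/s3.png

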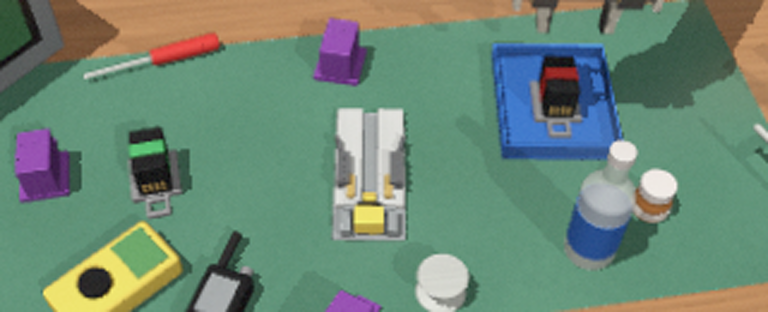

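The red-striped pack stands upright inside the tray (view 560,85); the empty dock's pad is at (368,218), and the fresh pack at (152,165).

>>> jog_arm(travel=[[0.3,1,-0.17],[0.3,1,-0.17],[0.3,1,-0.17],[0.3,1,-0.17],[0.3,1,-0.17],[0.3,1,-0.17],[0.3,1,-0.17],[0.3,1,-0.17],[0.3,1,-0.17],[0.3,1,-0.17]], dr=[[0,0,-0.036],[0,0,-0.036],[0,0,-0.036],[0,0,-0.036],[0,0,-0.036],[0,0,-0.036],[0,0,-0.036],[0,0,-0.036],[0,0,-0.036],[0,0,-0.036]], claw=[0.9,0.9,0.9,0.9,0.9,0.9,0.9,0.9,0.9,0.9])

```text
time_s: 16.9
tcp_pos: [0.5706, -0.2519, 0.2338]
eef_rot: [-180.0, 0.1, 4.3]
contact_force: [-0.1, 0.1, -0.9]
gripper_width: 0.0786
gripper_force: 0.0
```

```bash
cat > f.py <<'E'
from h import *
np.set_printoptions(precision=1,suppress=True)
c=cap('wrist');P=cloud(c)*1000;p=c['pixels'].astype(int);s=r.get_state();print(s['time_s'],s['tcp_pos']*1000,s['eef_rot'])
m=(abs(P[...,0]-545)<60)&(abs(P[...,1]+285)<50)&(P[...,2]>55)&(P[...,2]<70)
q=P[m];(x,y),wh,an=cv2.minAreaRect(q[:,:2].astype(np.float32));print('top',m.sum(),x,y,wh,an,np.median(q[:,2]))
a=np.radians(4.8);Q=np.array([[np.cos(a),np.sin(a)],[-np.sin(a),np.cos(a)]])
L=np.dstack([(P[...,:2]-[545,-285.5])@Q.T,P[...,2:]])
m=(abs(L[...,0])<90)&(abs(L[...,1])<50)&(L[...,2]<90)
l=L[m&(L[...,2]>55)];print('top local',np.percentile(l,1,axis=0),np.percentile(l,99,axis=0))
l=L[m&(L[...,2]<12)&(L[...,2]>3)&(L[...,0]>38)&(abs(L[...,1])<25)];print('tongue',len(l),np.percentile(l,1,axis=0),np.percentile(l,99,axis=0))
u=np.where(m&(L[...,0]>42)&(L[...,2]>3));uc=int(np.median(u[1]));print(u[0].min(),u[0].max(),uc)
for du in (0,-8):
  for v in range(u[0].min()-6,u[0].max()+8,2): print(v,L[v,uc+du],p[v,uc+du],end=';')
  print()
E
python3 f.py
```

```text
16.95 [ 570.4 -250.5  233.8] [-179.9    0.1    4.4]
top 2537 544.4940185546875 -287.6316833496094 (67.70037841796875, 44.22004699707031) 4.971565246582031 62.12880792571435
top local [-33.2 -23.1  56.8] [32.8 20.  63.9]
tongue 360 [ 38.1 -15.7   3.2] [63.8 13.7  8.2]
102 143 281
96 [95.6 -1.2 -0.5] [64 97 82];98 [93.4 -1.2 -0.3] [63 98 82];100 [91.2 -1.2 -0.1] [63 96 81];102 [89.  -1.3 -0.5] [ 73 113  93];104 [86.7 -1.4 -1.3] [118 173 149];106 [84.5 -1.4 -0. ] [110 163 140];108 [82.2 -1.5 -1.8] [108 161 138];110 [80.1 -1.4  0.1] [108 160 138];112 [77.8 -1.5  0.2] [108 159 138];114 [75.4 -1.6 -0.6] [110 160 138];116 [73.3 -1.5  0.6] [109 163 138];118 [71.  -1.6  0.4] [111 162 138];120 [68.6 -1.7 -0.3] [113 164 139];122 [66.4 -1.6  0.7] [109 164 140];124 [64.2 -1.6  1.6] [ 86 115 103];126 [62.3 -1.4  4.8] [184 183 187];128 [60.2 -1.3  5.8] [181 180 184];130 [57.9 -1.3  6.5] [191 185 191];132 [54.6 -1.9 -0.2] [ 92 145 120];134 [52.3 -1.9  0.2] [ 97 148 125];136 [49.8 -2.  -0.6] [ 98 145 124];138 [47.5 -2.  -0.4] [108 159 138];140 [45.2 -2.1 -0. ] [108 159 134];142 [42.7 -2.1 -0.3] [106 
[... 422 characters left out ...]
 138];112 [77.8  7.7 -1.2] [111 161 137];114 [75.6  7.8 -0. ] [110 162 139];116 [73.3  7.8 -0.1] [109 162 138];118 [71.1  7.8  0.5] [110 162 137];120 [68.7  7.7 -0.3] [108 162 137];122 [66.5  7.7  0.7] [110 162 138];124 [64.   7.6 -0.8] [56 72 67];126 [62.5  8.   5.8] [185 184 187];128 [60.3  8.   6.3] [179 179 182];130 [58.   8.   6.4] [185 181 186];132 [54.9  7.6  1.2] [102 148 125];134 [52.4  7.6  0.4] [105 148 128];136 [50.2  7.6  0.9] [104 148 127];138 [47.7  7.5  0.3] [105 148 128];140 [45.2  7.5 -0.2] [103 146 126];142 [42.8  7.5 -0.1] [104 148 128];144 [41.1  7.6  3.3] [80 78 81];146 [39.2  7.8  6.3] [179 180 183];148 [36.9  7.8  6.4] [186 187 190];150 [34.8  7.8  8. ] [148 149 153];
```

```bash
python3 -c "
from h import *
goto(.5445,-.2865,.024,4.9)"
```

```text
travel [-0.0562  0.0682  0.4197] dr [-0.0001  0.0004 -0.0015] dist 0.21446094443530417 t 16.95
```

>>> jog_arm(travel=[[-0.056,0.068,0.03],[-0.056,0.068,0.12],[-0.056,0.068,0.22],[-0.056,0.068,0.32],[-0.056,0.068,0.38],[-0.056,0.068,0.41],[-0.056,0.068,0.418],[-0.056,0.068,0.418],[-0.056,0.068,0.418],[-0.056,0.068,0.418]], dr=[[0,0,-0.0015],[0,0,-0.0015],[0,0,-0.0015],[0,0,-0.0015],[0,0,-0.0015],[0,0,-0.0015],[0,0,-0.0015],[0,0,-0.0015],[0,0,-0.0015],[0,0,-0.0015]], claw=[0.95,0.95,0.95,0.95,0.95,0.95,0.95,0.95,0.95,0.95])

```text
time_s: 18.2
tcp_pos: [0.5464, -0.286, 0.0276]
eef_rot: [180.0, -0.1, 5.0]
contact_force: [-0.1, 1.2, -0.8]
gripper_width: 0.0834
gripper_force: 0.0
```

>>> jog_arm(travel=[[0,0,0],[0,0,0],[0,0,0],[0,0,0],[0,0,0],[0,0,0],[0,0,0],[0,0,0],[0,0,0],[0,0,0]], dr=[[0,0,0],[0,0,0],[0,0,0],[0,0,0],[0,0,0],[0,0,0],[0,0,0],[0,0,0],[0,0,0],[0,0,0]], claw=[0.4,0.4,0.4,0.4,0.4,0.4,0.4,0.4,0.4,0.4], newtons=40)

```text
time_s: 19.45
tcp_pos: [0.5459, -0.286, 0.0266]
eef_rot: [180.0, -0.0, 5.0]
contact_force: [-0.4, -0.8, -1.5]
gripper_width: 0.0436
gripper_force: 40.0
```

```bash
python3 -c "
from h import *
s=r.get_state();print(s['tcp_pos'],s['eef_rot'],s['contact_force'])
goto(*dock(-.050),.13,DY);goto(*dock(-.050),.048,DY);print(dock(-.05))"
```

```text
[ 0.54586049 -0.28596874  0.02655387] [ 1.79996876e+02 -1.65099324e-03  5.02565636e+00] [-0.44894211 -0.79340726 -1.51914102]
travel [-0.0079 -0.5838 -0.2069] dr [ 0.     -0.      0.0376] dist 0.30973952479021716 t 19.45
travel [-0.0079 -0.5839 -0.0429] dr [ 0.     -0.      0.0376] dist 0.29274119588244885 t 19.45
[0.51634921 0.00449047]
```

>>> jog_arm(travel=[[0,0,-0.08],[0,0,-0.18],[-0.001,-0.1,-0.207],[-0.003,-0.22,-0.207],[-0.005,-0.34,-0.207],[-0.007,-0.46,-0.207],[-0.008,-0.55,-0.207],[-0.008,-0.584,-0.2],[-0.008,-0.584,-0.16],[-0.008,-0.584,-0.12]], dr=[[0,0,0],[0,0,0],[0,0,0.01],[0,0,0.02],[0,0,0.03],[0,0,0.0376],[0,0,0.0376],[0,0,0.0376],[0,0,0.0376],[0,0,0.0376]], claw=[0.4,0.4,0.4,0.4,0.4,0.4,0.4,0.4,0.4,0.4])

```text
time_s: 20.7
tcp_pos: [0.5157, 0.0048, 0.0857]
eef_rot: [-180.0, 0.0, -8.5]
contact_force: [-0.1, -0.2, -4.0]
gripper_width: 0.0438
gripper_force: 40.0
```

```bash
python3 -c "
from h import *
s=r.get_state();print(s['tcp_pos'],s['eef_rot'],s['contact_force'],s['gripper_width'])
goto(*dock(-.050),.044,DY)"
```

```text
[0.51574358 0.00482767 0.08572744] [-1.79992577e+02  3.66285044e-02 -8.49034197e+00] [-0.12695864 -0.22517288 -3.98951585] 0.04380047801053518
travel [0.0014 0.0005 0.0835] dr [-0.      0.0001  0.    ] dist 0.04173319699221212 t 20.7
```

>>> jog_arm(travel=[[0,0,0.03],[0,0,0.05],[0,0,0.066],[0,0,0.074],[0,0,0.08],[0,0,0.083],[0,0,0.085],[0,0,0.087],[0,0,0.088],[0,0,0.088]], dr=[[0,0,0],[0,0,0],[0,0,0],[0,0,0],[0,0,0],[0,0,0],[0,0,0],[0,0,0],[0,0,0],[0,0,0]], claw=[0.4,0.4,0.4,0.4,0.4,0.4,0.4,0.4,0.4,0.4])

```text
time_s: 21.95
tcp_pos: [0.5163, 0.0046, 0.0426]
eef_rot: [-180.0, -0.0, -8.5]
contact_force: [0.7, -0.7, -4.1]
gripper_width: 0.0434
gripper_force: 40.0
```

```bash
python3 - <<'E'
from h import *
c=cap('wrist');save(c,'w4.png',(90,60,430,320),2.3);s=r.get_state();print(s['tcp_pos'],s['contact_force'])
E
```

```text
[0.51631153 0.0046308  0.04261253] [-0.7988668   0.0644321  -3.37775772]
```

View pics/w4.png

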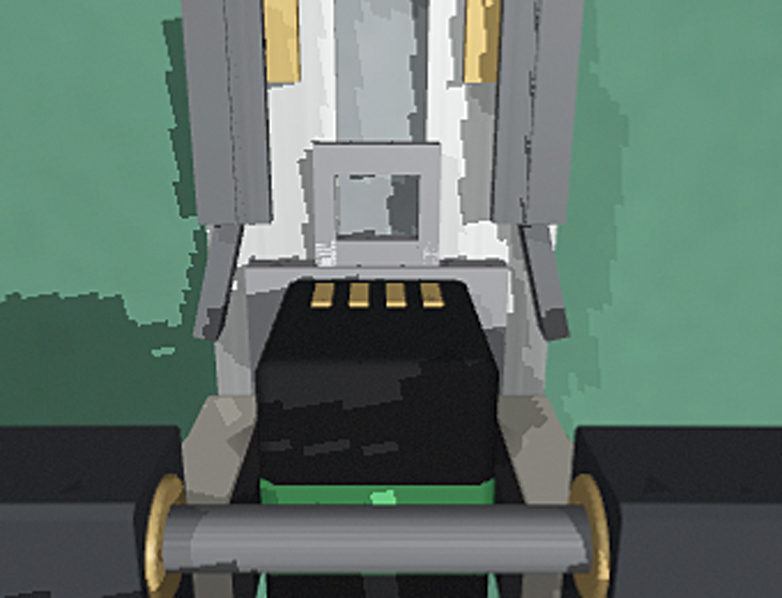

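The tongue (view 377) sits between the lips, whose centre is at 382. That puts the pack about 1 mm to the left, and it is square to the rails. I shift it 0.8 mm right and lower it.

>>> jog_arm(travel=[[0,0.0016,0.001],[0,0.0016,0.002],[0,0.0016,0.003],[0,0.0016,0.0035],[0,0.0016,0.004],[0,0.0016,0.0042],[0,0.0016,0.0042],[0,0.0016,0.0042],[0,0.0016,0.0042],[0,0.0016,0.0042]], dr=[[0,0,0],[0,0,0],[0,0,0],[0,0,0],[0,0,0],[0,0,0],[0,0,0],[0,0,0],[0,0,0],[0,0,0]], claw=[0.4,0.4,0.4,0.4,0.4,0.4,0.4,0.4,0.4,0.4])

```text
time_s: 23.25
tcp_pos: [0.5161, 0.0038, 0.0404]
eef_rot: [180.0, 0.0, -8.5]
contact_force: [-0.1, -0.1, -3.5]
gripper_width: 0.0438
gripper_force: 40.0
```

>>> jog_arm(travel=[[0,0,0.001],[0.006,0,0.001],[0.013,0,0.001],[0.02,0,0.001],[0.027,0,0.001],[0.034,0,0.001],[0.041,0,0.001],[0.048,0,0.001],[0.055,0,0.001],[0.06,0,0.001]], dr=[[0,0,0],[0,0,0],[0,0,0],[0,0,0],[0,0,0],[0,0,0],[0,0,0],[0,0,0],[0,0,0],[0,0,0]], claw=[0.4,0.4,0.4,0.4,0.4,0.4,0.4,0.4,0.4,0.4], newtons=50)

```text
time_s: 24.5
tcp_pos: [0.546, -0.0007, 0.04]
eef_rot: [180.0, 0.0, -8.5]
contact_force: [-1.5, 1.3, 1.1]
gripper_width: 0.0441
gripper_force: 50.0
```

```bash
cat > n.py <<'E'
from m import *
s=r.get_state();t=(s['tcp_pos'][:2]-D0)@Q.T*1000;f=s['contact_force'];fl=f[:2]@Q.T
print('t',s['time_s'],'tcp local',t,'z',s['tcp_pos'][2]*1000,'F local',fl,f[2])
look('scene');look('wrist')
E
python3 n.py
```

```text
t 24.5 tcp local [-19.9  -0.7] z 40.01961121736648 F local [-1.7  1.1] 1.1123674051778645
scene packtop 234 [-45.4 -30.9  68.8] [12.6 31.  79.6]
 stripe 0 
scene pad z 64 36.35543197281288
wrist packtop 11301 [-47.2 -31.2  69.4] [12.7 28.6 79.5]
 stripe 0 
wrist pad z 2365 35.535371065984144
```

>>> jog_arm(travel=[[0.004,0,0],[0.008,0,0],[0.012,0,0],[0.016,0,0],[0.019,0,0],[0.022,0,0],[0.024,0,0],[0.026,0,0],[0.026,0,0],[0.026,0,0]], dr=[[0,0,0],[0,0,0],[0,0,0],[0,0,0],[0,0,0],[0,0,0],[0,0,0],[0,0,0],[0,0,0],[0,0,0]], claw=[0.4,0.4,0.4,0.4,0.4,0.4,0.4,0.4,0.4,0.4])

```text
time_s: 25.85
tcp_pos: [0.558, -0.0027, 0.04]
eef_rot: [180.0, 0.1, -8.5]
contact_force: [-5.6, 0.3, 5.3]
gripper_width: 0.0439
gripper_force: 50.0
```

```bash
python3 n.py
```

```text
t 25.85 tcp local [-7.7 -1. ] z 40.02103953791519 F local [-5.6 -0.5] 5.3271921779086
scene packtop 226 [-33.2 -29.5  69.6] [25.1 33.9 80.4]
 stripe 0 
scene pad z 64 35.231486784454816
wrist packtop 11303 [-35.4 -31.7  69.4] [24.6 28.3 79.5]
 stripe 0 
wrist pad z 3806 34.32995255866054
```

>>> jog_arm(travel=[[0.002,0,0],[0.004,0,0],[0.006,0,0],[0.008,0,0],[0.01,0,0],[0.012,0,0],[0.014,0,0],[0.016,0,0],[0.016,0,0],[0.016,0,0]], dr=[[0,0,0],[0,0,0],[0,0,0],[0,0,0],[0,0,0],[0,0,0],[0,0,0],[0,0,0],[0,0,0],[0,0,0]], claw=[0.4,0.4,0.4,0.4,0.4,0.4,0.4,0.4,0.4,0.4])

```text
time_s: 27.2
tcp_pos: [0.5637, -0.0039, 0.0401]
eef_rot: [179.9, 0.3, -8.5]
contact_force: [-14.1, 3.9, 15.5]
gripper_width: 0.0438
gripper_force: 50.0
```

```bash
python3 n.py
```

```text
t 27.2 tcp local [-1.9 -1.3] z 40.117419609367985 F local [-14.5   1.7] 15.53681832443554
scene packtop 217 [-25.3 -26.3  69. ] [30.3 31.  79.5]
 stripe 0 
scene pad z 62 32.517540433079915
wrist packtop 11293 [-29.4 -31.8  69.4] [30.5 28.1 79.7]
 stripe 0 
wrist pad z 3578 31.785806549442754
```

>>> jog_arm(travel=[[0.002,0,-0.0008],[0.004,0,-0.0008],[0.005,0,-0.0008],[0.006,0,-0.0008],[0.007,0,-0.0008],[0.008,0,-0.0008],[0.009,0,-0.0008],[0.01,0,-0.0008],[0.01,0,-0.0008],[0.01,0,-0.0008]], dr=[[0,0,0],[0,0,0],[0,0,0],[0,0,0],[0,0,0],[0,0,0],[0,0,0],[0,0,0],[0,0,0],[0,0,0]], claw=[0.4,0.4,0.4,0.4,0.4,0.4,0.4,0.4,0.4,0.4])

```text
time_s: 28.55
tcp_pos: [0.569, -0.0048, 0.0401]
eef_rot: [179.9, 0.2, -8.5]
contact_force: [-12.2, 2.6, 9.7]
gripper_width: 0.0441
gripper_force: 50.0
```

```bash
python3 n.py
```

```text
t 28.55 tcp local [ 3.5 -1.4] z 40.14864466683337 F local [-12.5   0.8] 9.689663246841922
scene packtop 219 [-21.3 -32.3  68.9] [36.6 32.8 80.6]
 stripe 0 
scene pad z 63 31.622329820821136
wrist packtop 11274 [-24.  -31.7  69.6] [35.8 28.  79.7]
 stripe 0 
wrist pad z 3381 31.196102272396526
```

>>> jog_arm(travel=[[0.001,0,0],[0.002,0,0],[0.003,0,0],[0.004,0,0],[0.005,0,0],[0.005,0,0],[0.005,0,0],[0.005,0,0],[0.005,0,0],[0.005,0,0]], dr=[[0,0,0],[0,0,0],[0,0,0],[0,0,0],[0,0,0],[0,0,0],[0,0,0],[0,0,0],[0,0,0],[0,0,0]], claw=[0.4,0.4,0.4,0.4,0.4,0.4,0.4,0.4,0.4,0.4])

```text
time_s: 29.9
tcp_pos: [0.5713, -0.0051, 0.0402]
eef_rot: [179.9, 0.3, -8.5]
contact_force: [-12.0, 3.1, 10.9]
gripper_width: 0.0441
gripper_force: 50.0
```

```bash
python3 n.py
```

```text
t 29.9 tcp local [ 5.7 -1.3] z 40.1684301678879 F local [-12.4   1.3] 10.949962507721464
scene packtop 219 [-15.6 -29.2  69.3] [38.3 29.8 79.6]
 stripe 0 
scene pad z 60 31.944327417989967
wrist packtop 11285 [-21.8 -31.8  69.4] [38.1 27.9 79.4]
 stripe 0 
wrist pad z 3340 31.24219701913125
```

>>> jog_arm(travel=[[0.001,0,0],[0.002,0,0],[0.003,0,0],[0.004,0,0],[0.004,0,0],[0.004,0,0],[0.004,0,0],[0.004,0,0],[0.004,0,0],[0.004,0,0]], dr=[[0,0,0],[0,0,0],[0,0,0],[0,0,0],[0,0,0],[0,0,0],[0,0,0],[0,0,0],[0,0,0],[0,0,0]], claw=[0.4,0.4,0.4,0.4,0.4,0.4,0.4,0.4,0.4,0.4])

```text
time_s: 31.25
tcp_pos: [0.573, -0.0054, 0.0401]
eef_rot: [179.9, 0.3, -8.5]
contact_force: [-13.5, 3.0, 11.1]
gripper_width: 0.0443
gripper_force: 50.0
```

```bash
python3 n.py
```

```text
t 31.25 tcp local [ 7.5 -1.4] z 40.1366685642092 F local [-13.7   0.9] 11.087849770294483
scene packtop 216 [-16.3 -32.2  68.7] [39.4 33.  80.2]
 stripe 0 
scene pad z 66 32.385103528112914
wrist packtop 11285 [-19.9 -31.9  69.5] [39.9 28.2 79.5]
 stripe 0 
wrist pad z 3288 31.368989818788855
```

>>> jog_arm(travel=[[0.001,0,0],[0.002,0,0],[0.003,0,0],[0.003,0,0],[0.003,0,0],[0.003,0,0],[0.003,0,0],[0.003,0,0],[0.003,0,0],[0.003,0,0]], dr=[[0,0,0],[0,0,0],[0,0,0],[0,0,0],[0,0,0],[0,0,0],[0,0,0],[0,0,0],[0,0,0],[0,0,0]], claw=[0.4,0.4,0.4,0.4,0.4,0.4,0.4,0.4,0.4,0.4])

```text
time_s: 32.6
tcp_pos: [0.5745, -0.0056, 0.0402]
eef_rot: [179.9, 0.3, -8.5]
contact_force: [-13.1, 3.9, 11.7]
gripper_width: 0.044
gripper_force: 50.0
```

```bash
python3 n.py
```

```text
t 32.6 tcp local [ 9.  -1.4] z 40.153976729542194 F local [-13.5   1.9] 11.695294142646098
scene packtop 204 [-12.5 -28.8  69.1] [41.4 24.9 80.2]
 stripe 0 
scene pad z 64 35.714473998100736
wrist packtop 11283 [-18.5 -31.7  69.4] [41.3 28.1 79.5]
 stripe 0 
wrist pad z 3499 35.64203473766872
```

Both cameras show the pad back at rest height, so it clicked. I ease off the push, open the gripper and rise.

>>> jog_arm(travel=[[-0.001,0,-0.0005],[-0.002,0,-0.001],[-0.002,0,-0.001],[-0.002,0,-0.001],[-0.002,0,-0.001],[-0.002,0,-0.001],[-0.002,0,-0.001],[-0.002,0,-0.08],[-0.002,0,-0.18],[-0.002,0,-0.24]], dr=[[0,0,0],[0,0,0],[0,0,0],[0,0,0],[0,0,0],[0,0,0],[0,0,0],[0,0,0],[0,0,0],[0,0,0]], claw=[0.4,0.4,0.5,0.7,0.85,0.85,0.85,0.85,0.85,0.85])

```text
time_s: 33.95
tcp_pos: [0.5774, -0.005, 0.163]
eef_rot: [-179.9, -0.2, -8.5]
contact_force: [0.2, -0.2, -0.5]
gripper_width: 0.0749
gripper_force: 0.0
```

```bash
python3 n.py; python3 - <<'E'
from h import *
c=cap('wrist');save(c,'w5.png',(100,60,420,300),2.4)
E
```

```text
t 33.95 tcp local [11.8 -0.4] z 163.0252929015703 F local [ 0.2 -0.1] -0.49204826853239547
scene packtop 267 [-24.9 -20.5  69.4] [39.8 20.9 79.8]
 stripe 0 
scene pad z 63 36.161517290225206
wrist packtop 4318 [-24.7 -22.7  72.7] [40.1 19.1 77. ]
 stripe 0 
wrist pad z 1067 35.61114250909719
```

View pics/w5.png

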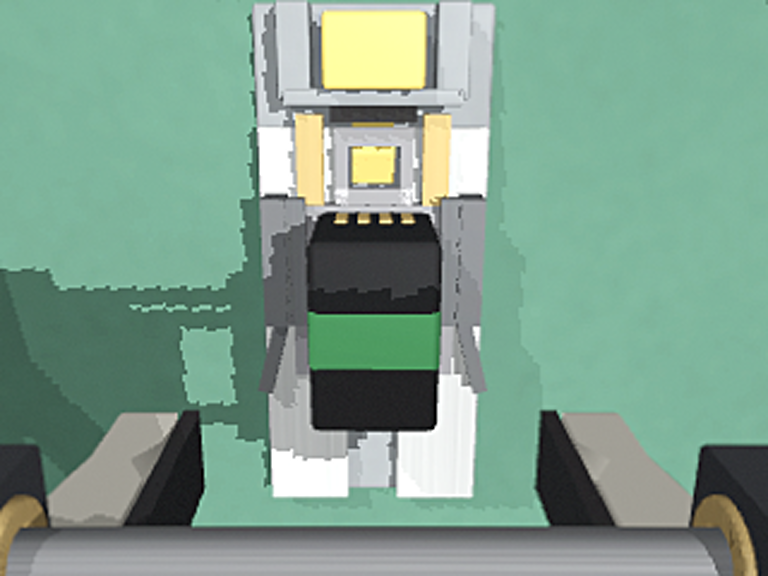

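The tooth stands in the tongue's window (374,165), the pad (374,50) is up, and the green-striped pack holds with the gripper clear, so I hand the job in.

```bash
python3 -c "
from plant import r
print(r.close_job())"
```

```text
the job is handed in; nothing more can be done
None
```

I handed the job in at about 34 s: the spent red-striped pack stands in the blue tray, the green-striped pack is latched in the dock with the catch up, and the gripper is clear of everything.

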